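# Scrub the strainer pot and bring the spare screen

## Robot

A 6-joint arm with a two-finger parallel gripper is mounted at the origin on the work surface. World frame = base frame: x ahead of the robot, y to its left, z up, the work surface at z = 0. Lengths are in m, angles in rad, forces in N, time in s.
With the tool pointing down it reaches from about 0.325 to 1 m from the base axis. Payload 5.1 kg.
Tool frame: the origin (TCP) lies at the very end of the fingers, on their centre line; the grasp point (between the pads) lies 19 mm behind it; z points along the fingers, y is the direction in which the jaws open and shut (so a half turn about z gives the same grasp; the last joint's range is limited). The gripper opens to 85 mm and grips with 20 to 120 N. Pads are 22 mm wide; open, the fingers measure 114 mm over their backs; the gripper's body (76 mm by 85 mm) begins 54 mm behind the grasp point. The pads swing forward as they close: fully open they stand 13 mm farther back than shut.
Start: joints at [-1.286, 0.124, 1.65, -0, 1.367, -0.083], TCP at [0.234, -0.607, 0.231] pointing down, gripper open.
Joint ranges: [-2.61, 2.61], [-1.02, 2.33], [0.03, 2.71], [-1.35, 4.49], [0.32, 2.68], [-2.91, 2.91]. Speed limits (rad/s): [2.57, 2.57, 3.14, 3.14, 3.14, 3.14].

## Interface

Orientations are given as [roll, pitch, yaw] about the fixed x, y, z axes, in that order (R = Rz(yaw) Ry(pitch) Rx(roll)).
In Python, from workcell import * gives the robot as it stands.
- The arm moves only by the tool drive_tool, never from a script. Its argument "plan" is a list of rows, each an object of numbers: "gripper": the finger opening in cm, from 0 to 8.54; "tx", "ty", "tz": the shift along the tool's x, y, z in cm; "wx", "wy", "wz": the turn, a rotation vector about the tool's x, y, z in degrees. A call has 1 to 20 rows; each row is the pose to reach, as a shift and turn from the pose commanded when the call began, along the tool's axes at that moment; what a row does not reach only later rows make up. A row lasts 1/12 s, in which the tool goes at most 41.7 mm and 7.16 degrees, less where a joint would pass 70% of its speed; a pose out of reach is approached as far as the arm can. A call with a gripper value outside its range is refused whole. The fingers move at their own pace and stop on an object; "force" is the grip in N (left out, the last holds). Time passes only in rows, so rows that repeat a pose let the fingers close. It gives the time, the measured TCP pose, the force and the opening at its end, in the units of the state.
- observe(): the state, without advancing time (a new reading comes with each control period).
- capture(name): name is "side" or "top"; returns a dict with "img" (480x640x3 uint8, red, green, blue), "intrinsics" (3x3 intrinsics, pixels), "rvec" (rotation vector, rad) and "tvec" (3), from world to camera coordinates, as OpenCV has them. Camera axes: x right, y down, z forward; pixel columns grow to the right and rows downward; lengths in m; the calibration is good to about 2 mm. A picture is of the moment at which its call begins. There is no depth.
- hand_in(): hands the job in, once; it reports no verdict.
The state is a dict: "time_s": time; "joint_positions": joint angles; "joint_vel": joint speeds; "joint_efforts": joint torques, N m; "tool_pos": TCP position; "eef_rot": TCP orientation; "contact_force": force on the tool from outside, world axes, zero at the start; "ft_torque": the same for the moment, N m; "opening": opening from 0.0 (shut) to 1.0 (fully open).
Only numpy, scipy, OpenCV 4.12 (cv2) and the standard library are available. Lean on these libraries where they do the work, as an engineer would, in place of code of your own. Each camera call takes 0.05 s, during which the arm holds its last target. There are 200 camera calls.

## Task

Scrub out the steel strainer pot with the brush standing in it: two full strokes up and down, each from the pot's floor up until the head is level with the rim (not out of the pot) and back down to the floor; then stand the brush head-down in the blue brush stand and let go. Next swing the blue flap of the grey spares box right up and leave it open, draw out the screen plate hidden beneath, carry it to the pot and finish still holding it in the gripper, upright and still, centred a few centimetres above the pot's mouth without touching the pot. Leave the loose fittings, mallet and jar where they are.

Things in the scene. Friction and masses are not known exactly. Their poses are not given: they have to be found in the camera images.
- pot: Steel strainer pot, open at the top, fixed to the ledge: upright cylinder 90 mm outside and 80 mm inside diameter, 90 mm high, floor 8 mm thick; two flanged pipe stubs along its own x axis, reaching 71 mm from its axis, below 72 mm high. Origin: centre of the underside; z up.
- pot_rim (a point): Centre of the pot's mouth, at the height of its rim (90 mm above the ledge).
- pot_in (a point): Centre of the pot's inner floor (8 mm above the ledge); z up.
- stand: Blue open brush stand, fixed: upright cup 80 mm outside and 72 mm inside diameter, 70 mm high. Origin: centre of the underside; z up. It and the pot may have changed places.
- stand_in (a point): Centre of the stand's inner floor (8 mm above the ledge).
- brush: Loose long brush, 200 mm long, about 120 g, at the start standing head-down in the pot, where it stands upright by itself on its flat foot. Green and white stiff head 44 mm diameter and 40 mm long at the bottom, steel stem 10 mm diameter, yellow round handle 22 mm diameter from 110 to 200 mm above the foot. Origin: centre of the head's flat foot; z along the stem towards the handle. Head level with the pot's rim means foot about 42 mm above the pot's floor.
- box: Grey steel spares box, fixed, 120 mm (x) by 160 mm (y), 85 mm high, walls and floor 5 mm thick, closed by the flap. Origin: centre of the underside; z up, x away from the robot side (front with the yellow tab is at -x). Inside, a black plastic slot along x, 8 mm wide, 76 mm long, 30 mm high above the ledge, centred 8 mm towards -x of the box's centre, holds the screen plate upright.
- flap (a joint): Hinge of the blue steel flap (120 x 160 x 6 mm, about 150 g) on the box's far (+x) top edge; axis along the box's y. 0 is shut, flat on the box; grows as the front swings up; 1.57 is upright, 1.9 the stop. The hinge is stiff: the flap stays at whatever angle it is left (about 2 N at the tab moves it).
- flap_grip (a point): Grip point on the yellow tab that sticks out of the flap's front edge by 48 mm: a bar 14 mm wide (box y) and 14 mm thick; the point is in the middle of the bar, 34 mm out from the flap's edge, 154 mm from the hinge. Moves with the flap; 88 mm above the ledge when shut, with free space under it. Pinched by its two sides along the box's y it can turn between the fingers as the flap swings.
- flap_hinge (a point): Middle of the hinge line, 85 mm above the ledge, on the box's far top edge. The grip point lies 3 mm above the hinge when shut.
- screen: Loose spare screen plate, about 100 g, hidden under the flap: brass frame with grey mesh 60 mm (x) by 6 mm (y) by 50 mm high, with a red grip tab on top 24 mm (x) by 10 mm (y) by 20 mm high, total height 70 mm. It stands in the box's slot, its underside 5 mm above the ledge, top of the tab 75 mm. Origin: centre of the underside; z up towards the tab; pinch the tab along its y.
- cap: Loose brass strainer cap, 60 mm diameter, 34 mm high; bystander. Origin: centre of the underside.
- plug: Loose steel pipe plug with a square top, 34 mm diameter, 38 mm high; bystander. Origin: centre of the underside.
- nut: Loose chrome union nut, hexagon 46 mm across flats, 28 mm high; bystander. Origin: centre of the underside.
- mallet: Loose red nylon mallet, about 260 mm long, lying down with handle along its x, head 36 mm thick and 90 mm wide, centred 110 mm towards its +x; bystander. Origin: on the ledge, under the middle of the whole mallet.
- nipple: Loose steel pipe nipple lying down, 80 mm long (x), 28 mm diameter; bystander. Origin: under its middle.
- paste: Loose grey jar with a white cap, 60 mm diameter, 70 mm high; bystander. Origin: centre of the underside.
Not all that is in view belongs to the job. What is shaped like the pot but purple is not meant.

How it is judged:
On the way, in this order (a step that is already met when the one before it is completed fails the run):
1. brush held and raised inside the pot, first stroke (foot 35 to 82 mm above its floor) (z of brush in the frame of pot_in between 0.035 and 0.082 m and contact force between the fingers and brush above 0.5 N and horizontal distance between brush and pot_in below 0.03 m and angle between brush's own z axis and vertical below 0.35 rad), for 0.05 s.
2. brush held and back down on the pot's floor (within 12 mm) (z of brush in the frame of pot_in below 0.012 m and contact force between the fingers and brush above 0.5 N and horizontal distance between brush and pot_in below 0.03 m and angle between brush's own z axis and vertical below 0.35 rad), for 0.05 s.
3. brush held and raised inside the pot, second stroke (all of step 1), for 0.05 s.
4. brush held and back down on the pot's floor again (all of step 2), for 0.05 s.
5. brush standing head-down on the floor of the stand, let go (horizontal distance between brush and stand_in below 0.022 m and z of brush in the frame of stand_in below 0.012 m and angle between brush's own z axis and vertical below 0.25 rad and contact force between the fingers and brush below 0.1 N), for 0.2 s.
6. flap swung up past 1.3 rad (value of joint flap above 1.3 rad), for 0.2 s.
At the end, for the whole second after the job is handed in: Screen held still in the gripper, within 0.25 rad of upright, underside 8-100 mm above the pot rim, within 30 mm of its axis, touching neither pot nor brush; brush let go, upright on the stand floor (12 mm; 22 mm of centre); flap open past 1.2 rad; bystanders within 30 mm of their starts (all of step 5 and value of joint flap above 1.2 rad and horizontal distance between screen and pot_rim below 0.03 m and z of screen in the frame of pot_rim between 0.008 and 0.1 m and angle between screen's own z axis and vertical below 0.25 rad and linear speed of screen below 0.03 m/s and contact force between the fingers and screen above 1 N and contact force between screen and pot below 0.1 N and contact force between screen and brush below 0.1 N and distance of each of cap, plug, nut, mallet, nipple, paste from where it was at the start of the episode below 0.03 m); the arm keeps its last pose, push and grip.
It fails at once if a loose fitting, the mallet or the jar moved more than 30 mm (distance of any of cap, plug, nut, mallet, nipple, paste from where it was at the start of the episode above 0.03 m).
It also fails if it takes over 70 s, if anything falls off the work surface, if the arm or the gripper's body presses on something with over 40 N, if the wrist force passes 120 N, or if a joint passes its speed limit or range.

## Working session

There is one attempt and no reset: what is moved stays moved. The work goes in short steps, Python scripts to look and compute and a tool call to move; the robot and the scene stay as the last step left them, time stands still between calls to the robot, and variables do not carry over. Pictures are saved under pics/ and viewed, about 8 in all and at most 12, crops included, and the job is handed in when it is done.

Besides the shell and the picture viewer there is one more tool, called after ">>>" by a JSON object that holds its "api" and its "payload". drive_tool: Moves the arm, as the interface text tells. Its arguments: {"type":"object","properties":{"plan":{"type":"array"},"force":{"type":"number"}},"required":["plan"]}

```bash
mkdir -p pics; cat > h.py <<'E'
from workcell import *
import numpy as np, cv2
from scipy.spatial.transform import Rotation as R
def snap(cam,name):
    c=capture(cam); cv2.imwrite(f'pics/{name}.png',c['img'][...,::-1]); np.save(f'pics/{cam}_cal.npy',np.array([c['intrinsics'],cv2.Rodrigues(np.array(c['rvec'],float))[0],np.diag(np.ravel(c['tvec']))])); return c
def cal(cam):
    K,Rm,T=np.load(f'pics/{cam}_cal.npy'); return K,Rm,np.diag(T)
def pix(cam,uv,z):
    K,Rm,t=cal(cam); o=-Rm.T@t; d=Rm.T@np.linalg.inv(K)@np.array([uv[0],uv[1],1.]); return o+d*(z-o[2])/d[2]
def proj(cam,p):
    K,Rm,t=cal(cam); q=K@(Rm@np.array(p,float)+t); return q[:2]/q[2]
def rel(p,rot=None,yaw=None):
    s=observe(); R0=R.from_euler('xyz',s['eef_rot']); return R0.inv().apply(np.array(p)-s['tool_pos'])*100
E
python3 - <<'E'
from h import *
print(observe())
for c in('top','side'):
    snap(c,c+'0'); K,Rm,t=cal(c); print(c,K[0,0],-Rm.T@t,Rm[2])
E
```

```text
{'time_s': 0.0, 'joint_positions': array([-1.28555149e+00,  1.24493720e-01,  1.65167511e+00,  3.88336410e-08,
        1.36746725e+00, -8.25869005e-02]), 'joint_vel': array([ 0.00015137, -0.0024996 , -0.00118469,  0.00030646, -0.00125891,
        0.00119959]), 'joint_efforts': array([-3.56614139e-03, -4.23619401e+01, -3.65457380e+01, -3.37515094e-04,
        6.87317806e-03,  1.31370993e-05]), 'tool_pos': array([ 0.23354619, -0.60594823,  0.23005972]), 'eef_rot': array([-3.13955619e+00, -1.68606334e-04,  3.67831561e-01]), 'contact_force': array([ 0.33076611, -1.30903203,  0.99155071]), 'ft_torque': array([0.02097336, 0.03739628, 0.00800097]), 'opening': 1.0033033927765975}
top 433.1476108966218 [0.46650006 0.00702736 1.22439388] [ 0.07141931  0.0111621  -0.99738392]
side 437.06212089999 [ 0.44762092 -0.68429563  0.7921698 ] [ 0.08270689  0.68945384 -0.71959223]
```

View pics/top0.png

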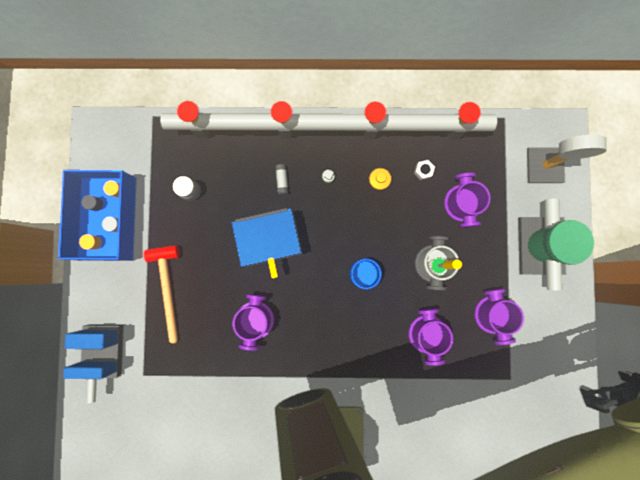

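View pics/side0.png

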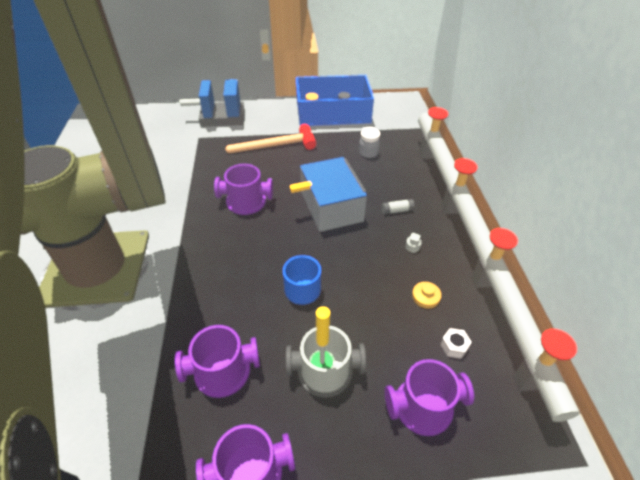

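The top view shows the pot at (437,263) with the brush in it (yellow handle end 455,265), the blue stand at (366,273), and the box flap at (267,238) with its yellow tab at (272,268). The side view agrees: stand (302,280), pot (325,360), handle top (323,313).

```bash
python3 - <<'E'
from h import *
def blobs(cam,lo,hi,amin=25):
    im=cv2.imread(f'pics/{cam}0.png'); m=cv2.inRange(cv2.cvtColor(im,cv2.COLOR_BGR2HSV),lo,hi)
    n,l,s,c=cv2.connectedComponentsWithStats(m); return [(s[i],c[i],(l==i).astype(np.uint8)) for i in range(1,n) if s[i][4]>=amin]
for cam in('top','side'):
  for nm,lo,hi in(('blue',(95,120,50),(125,255,255)),('yel',(20,150,80),(32,255,255)),('green',(45,100,60),(80,255,255))):
    for s,c,m in blobs(cam,lo,hi):
        x,y=c
        if cam=='top' and not(150<x<505 and 120<y<370): continue
        if cam=='side' and not(180<x<560 and 130<y<470): continue
        q=cv2.boxPoints(cv2.minAreaRect(cv2.findNonZero(m)))
        print(cam,nm,s,c.round(1),q.round(1).tolist())
        if cam=='top' and nm=='blue':
            for z in(0.091,.07): print('  z',z,pix(cam,c,z).round(4),[pix(cam,p,z)[:2].round(4).tolist() for p in q])
# crops
a=cv2.imread('pics/top0.png')[215:310,330:490]; b=cv2.imread('pics/side0.png')[250:400,260:420]
cv2.imwrite('pics/c1.png',np.hstack([cv2.resize(a,(0,0),fx=2.5,fy=2.5)[:237],cv2.resize(b,(0,0),fx=2.5,fy=2.5)[:237]]) if 0 else cv2.resize(a,(800,475),interpolation=cv2.INTER_CUBIC))
E
```

```text
top blue [ 232  209   69   58 2733] [265.9 237.7] [[230.5, 221.5], [291.20001220703125, 208.3000030517578], [301.0, 253.10000610351562], [240.3000030517578, 266.3999938964844]]
  z 0.091 [0.5592 0.1602 0.091 ] [[0.6014, 0.2543], [0.6377, 0.0945], [0.5194, 0.0674], [0.4835, 0.226]]
  z 0.07 [0.5609 0.163  0.07  ] [[0.6039, 0.2589], [0.6408, 0.0961], [0.5204, 0.0685], [0.4838, 0.23]]
top blue [350 258  32  32 805] [365.5 273.4] [[350.0, 258.0], [381.0, 258.0], [381.0, 289.0], [350.0, 289.0]]
  z 0.091 [ 0.4676 -0.1016  0.091 ] [[0.5076, -0.061], [0.5082, -0.1419], [0.4276, -0.1417], [0.427, -0.0612]]
  z 0.07 [ 0.4677 -0.1036  0.07  ] [[0.5084, -0.0623], [0.509, -0.1447], [0.4269, -0.1445], [0.4262, -0.0625]]
top yel [370 169  21  20 327] [379.8 178.4] [[370.0, 169.0], [390.0, 169.0], [390.0, 188.0], [370.0, 188.0]]
top yel [268 258  10  21 125] [272.3 268.1] [[267.0, 258.8999938964844], [273.1000061035156, 257.5], [277.3999938964844, 277.0], [271.29998779296875, 278.3999938964844]]
top yel [443 260  19   9 150] [452.4 264.3] [[443.0, 260.0], [461.0, 260.0], [461.0, 268.0], [443.0, 268
[... 178 characters left out ...]
5.0], [355.79998779296875, 152.5], [365.5, 195.3000030517578], [310.29998779296875, 207.8000030517578]]
side blue [ 282  255   40   50 1617] [301.7 278.6] [[282.0, 255.0], [321.0, 255.0], [321.0, 304.0], [282.0, 304.0]]
side yel [290 182  20  10 124] [299.1 185.9] [[289.20001220703125, 184.6999969482422], [308.0, 180.0], [309.70001220703125, 186.8000030517578], [290.8999938964844, 191.5]]
side yel [316 306  15  40 453] [322.3 324.5] [[316.0, 306.0], [330.0, 306.0], [330.0, 345.0], [316.0, 345.0]]
side green [311 352  21  16 196] [321.9 360.1] [[310.5, 364.8999938964844], [312.29998779296875, 350.29998779296875], [332.3999938964844, 352.79998779296875], [330.6000061035156, 367.3999938964844]]
```

View pics/c1.png

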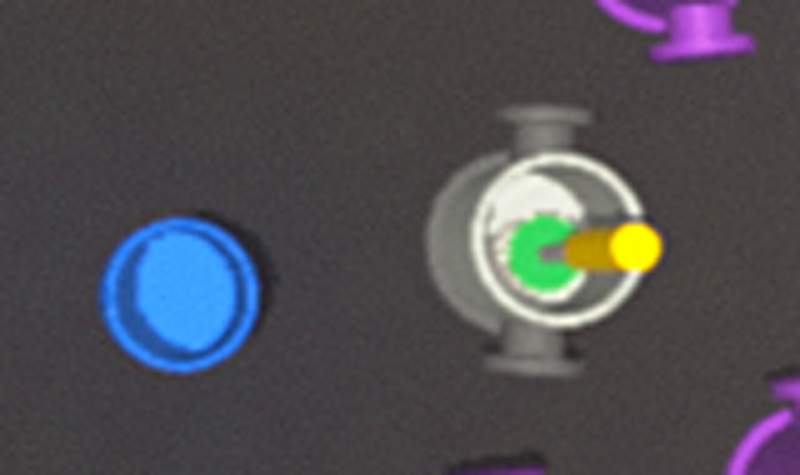

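The crop shows the pot rim ellipse centred at about (557,240), which is full-image (441.3,262.9). The handle's end disc is at (635,247), full-image (456.9,264.3). The stand ellipse is centred at (180,294), full-image (365.9,273.7).

```bash
python3 - <<'E'
from h import *
pot=pix('top',(441.2,262.8),.09);br=pix('top',(456.8,264.2),.208);st=pix('top',(365.6,273.4),.07)
print('pot',pot,'brush',br,'stand',st)
print('head',pix('top',(438.5,265.2),.048))
# side checks
print('side handle top pred',proj('side',br),'pot rim',proj('side',pot),'stand rim',proj('side',st))
# tab, corners
g=pix('top',(272.2,268),.095);c=pix('top',(265.9,237.7),.091);print('tab',g,'flapc',c, 'dir',np.degrees(np.arctan2(*(c-g)[[1,0]])))
for q in([230.5,221.5],[291.2,208.3],[301,253.1],[240.3,266.4]):print(pix('top',q,.091)[:2].round(4))
s=observe();print(R.from_euler('xyz',s['eef_rot']).as_matrix().round(3))
for p in ([br[0],br[1],.26],[br[0],br[1],.165]):print(rel(p))
E
```

```text
pot [ 0.49689915 -0.29887486  0.09      ] brush [ 0.49074557 -0.30335509  0.208     ] stand [ 0.46777815 -0.1037617   0.07      ]
head [ 0.49148156 -0.30283985  0.048     ]
side handle top pred [322.33104518 312.5816488 ] pot rim [324.80916793 347.32096068] stand rim [301.70200771 269.74424342]
tab [0.47987062 0.14179696 0.095     ] flapc [0.55931102 0.16010314 0.091     ] dir 12.976665698728867
[0.6015 0.2543]
[0.6377 0.0945]
[0.5195 0.0673]
[0.4835 0.226 ]
[[ 0.933  0.36  -0.001]
 [ 0.36  -0.933  0.002]
 [ 0.    -0.002 -1.   ]]
[ 34.88491854 -18.99917339  -2.94280776]
[ 34.88358528 -18.98123571   6.55717521]
```

>>> {"api": "drive_tool", "payload": {"plan": [{"gripper":8.5,"tx":34.9,"ty":-19.0,"tz":-3.0,"wz":8.2},{"gripper":8.5,"tx":34.9,"ty":-19.0,"tz":-3.0,"wz":8.2},{"gripper":8.5,"tx":34.9,"ty":-19.0,"tz":-3.0,"wz":8.2},{"gripper":8.5,"tx":34.9,"ty":-19.0,"tz":-3.0,"wz":8.2},{"gripper":8.5,"tx":34.9,"ty":-19.0,"tz":-3.0,"wz":8.2},{"gripper":8.5,"tx":34.9,"ty":-19.0,"tz":-3.0,"wz":8.2},{"gripper":8.5,"tx":34.9,"ty":-19.0,"tz":-3.0,"wz":8.2},{"gripper":8.5,"tx":34.9,"ty":-19.0,"tz":-3.0,"wz":8.2},{"gripper":8.5,"tx":34.9,"ty":-19.0,"tz":-3.0,"wz":8.2},{"gripper":8.5,"tx":34.9,"ty":-19.0,"tz":-3.0,"wz":8.2},{"gripper":8.5,"tx":34.9,"ty":-19.0,"tz":-3.0,"wz":8.2},{"gripper":8.5,"tx":34.9,"ty":-19.0,"tz":-3.0,"wz":8.2},{"gripper":8.5,"tx":34.9,"ty":-19.0,"tz":-3.0,"wz":8.2},{"gripper":8.5,"tx":34.9,"ty":-19.0,"tz":-3.0,"wz":8.2}]}}

```text
invalid input
```

>>> {"api": "drive_tool", "payload": {"plan": [{"gripper":8.5,"tx":34.9,"ty":-19.0,"tz":-3.0,"wx":0,"wy":0,"wz":8.2},{"gripper":8.5,"tx":34.9,"ty":-19.0,"tz":-3.0,"wx":0,"wy":0,"wz":8.2},{"gripper":8.5,"tx":34.9,"ty":-19.0,"tz":-3.0,"wx":0,"wy":0,"wz":8.2},{"gripper":8.5,"tx":34.9,"ty":-19.0,"tz":-3.0,"wx":0,"wy":0,"wz":8.2},{"gripper":8.5,"tx":34.9,"ty":-19.0,"tz":-3.0,"wx":0,"wy":0,"wz":8.2},{"gripper":8.5,"tx":34.9,"ty":-19.0,"tz":-3.0,"wx":0,"wy":0,"wz":8.2},{"gripper":8.5,"tx":34.9,"ty":-19.0,"tz":-3.0,"wx":0,"wy":0,"wz":8.2},{"gripper":8.5,"tx":34.9,"ty":-19.0,"tz":-3.0,"wx":0,"wy":0,"wz":8.2},{"gripper":8.5,"tx":34.9,"ty":-19.0,"tz":-3.0,"wx":0,"wy":0,"wz":8.2},{"gripper":8.5,"tx":34.9,"ty":-19.0,"tz":-3.0,"wx":0,"wy":0,"wz":8.2},{"gripper":8.5,"tx":34.9,"ty":-19.0,"tz":-3.0,"wx":0,"wy":0,"wz":8.2},{"gripper":8.5,"tx":34.9,"ty":-19.0,"tz":-3.0,"wx":0,"wy":0,"wz":8.2}]}}

```text
time_s: 1.1
tool_pos: [0.4915, -0.3026, 0.2609]
eef_rot: [-3.141, 0.001, 0.227]
contact_force: [-0.1, -0.2, -0.2]
opening: 0.996
```

>>> {"api": "drive_tool", "payload": {"plan": [{"gripper":8.5,"tx":0,"ty":0,"tz":3.5,"wx":0,"wy":0,"wz":0},{"gripper":8.5,"tx":0,"ty":0,"tz":7,"wx":0,"wy":0,"wz":0},{"gripper":8.5,"tx":0,"ty":0,"tz":10,"wx":0,"wy":0,"wz":0},{"gripper":8.5,"tx":0,"ty":0,"tz":10,"wx":0,"wy":0,"wz":0},{"gripper":1.5,"tx":0,"ty":0,"tz":10,"wx":0,"wy":0,"wz":0},{"gripper":1.5,"tx":0,"ty":0,"tz":10,"wx":0,"wy":0,"wz":0},{"gripper":1.5,"tx":0,"ty":0,"tz":10,"wx":0,"wy":0,"wz":0},{"gripper":1.5,"tx":0,"ty":0,"tz":10,"wx":0,"wy":0,"wz":0},{"gripper":1.5,"tx":0,"ty":0,"tz":10,"wx":0,"wy":0,"wz":0},{"gripper":1.5,"tx":0,"ty":0,"tz":10,"wx":0,"wy":0,"wz":0},{"gripper":1.5,"tx":0,"ty":0,"tz":10,"wx":0,"wy":0,"wz":0},{"gripper":1.5,"tx":0,"ty":0,"tz":10,"wx":0,"wy":0,"wz":0}], "force": 40}}

```text
time_s: 2.1
tool_pos: [0.4919, -0.3043, 0.1634]
eef_rot: [3.139, -0.002, 0.225]
contact_force: [-0.5, 1.2, 6.8]
opening: 0.246
```

```bash
python3 - <<'E'
from h import *
a=snap('top','t1')['img'][215:310,380:520,::-1]; b=snap('side','s1')['img'][240:420,240:420,::-1]
cv2.imwrite('pics/c2.png',np.hstack([cv2.resize(a,(420,360)),cv2.resize(b,(360,360))]))
print(observe()['opening'],observe()['tool_pos'],observe()['contact_force'])
E
```

```text
0.24337787109005984 [ 0.49193723 -0.30425642  0.16347926] [-0.63338912  0.67138336  6.40080344]
```

View pics/c2.png

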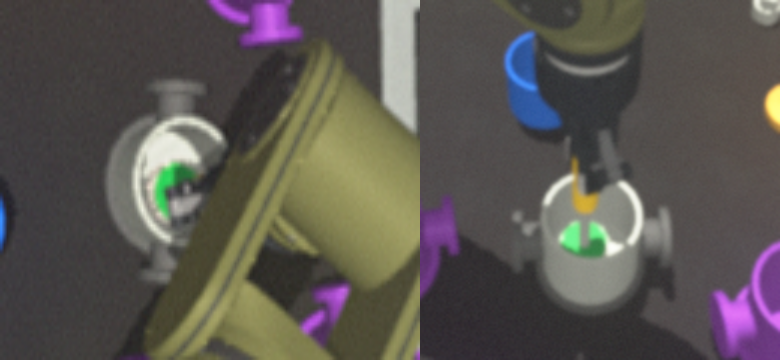

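The fingers hold the handle (opening 0.243, about 21 mm) and the brush stands upright in the pot. Next come the two strokes.

>>> {"api": "drive_tool", "payload": {"plan": [{"gripper":1.5,"tx":0,"ty":0,"tz":-2.3,"wx":0,"wy":0,"wz":0},{"gripper":1.5,"tx":0,"ty":0,"tz":-4.6,"wx":0,"wy":0,"wz":0},{"gripper":1.5,"tx":0,"ty":0,"tz":-4.6,"wx":0,"wy":0,"wz":0},{"gripper":1.5,"tx":0,"ty":0,"tz":-4.6,"wx":0,"wy":0,"wz":0},{"gripper":1.5,"tx":0,"ty":0,"tz":-4.6,"wx":0,"wy":0,"wz":0},{"gripper":1.5,"tx":0,"ty":0,"tz":-4.6,"wx":0,"wy":0,"wz":0}]}}

```text
time_s: 2.7
tool_pos: [0.4902, -0.3031, 0.2052]
eef_rot: [-3.139, 0.002, 0.225]
contact_force: [-0.4, 0.4, -1.3]
opening: 0.249
```

>>> {"api": "drive_tool", "payload": {"plan": [{"gripper":1.5,"tx":0,"ty":0,"tz":2.3,"wx":0,"wy":0,"wz":0},{"gripper":1.5,"tx":0,"ty":0,"tz":4.5,"wx":0,"wy":0,"wz":0},{"gripper":1.5,"tx":0,"ty":0,"tz":4.5,"wx":0,"wy":0,"wz":0},{"gripper":1.5,"tx":0,"ty":0,"tz":4.5,"wx":0,"wy":0,"wz":0},{"gripper":1.5,"tx":0,"ty":0,"tz":4.5,"wx":0,"wy":0,"wz":0}]}}

```text
time_s: 3.12
tool_pos: [0.4904, -0.3033, 0.1609]
eef_rot: [-3.14, 0.002, 0.225]
contact_force: [-0.1, 0.2, -1.6]
opening: 0.249
```

>>> {"api": "drive_tool", "payload": {"plan": [{"gripper":1.5,"tx":0,"ty":0,"tz":-2.3,"wx":0,"wy":0,"wz":0},{"gripper":1.5,"tx":0,"ty":0,"tz":-4.5,"wx":0,"wy":0,"wz":0},{"gripper":1.5,"tx":0,"ty":0,"tz":-4.5,"wx":0,"wy":0,"wz":0},{"gripper":1.5,"tx":0,"ty":0,"tz":-4.5,"wx":0,"wy":0,"wz":0},{"gripper":1.5,"tx":0,"ty":0,"tz":-4.5,"wx":0,"wy":0,"wz":0},{"gripper":1.5,"tx":0,"ty":0,"tz":-4.5,"wx":0,"wy":0,"wz":0}]}}

```text
time_s: 3.62
tool_pos: [0.4902, -0.3032, 0.2054]
eef_rot: [-3.139, 0.002, 0.225]
contact_force: [0.8, -0.3, -1.7]
opening: 0.243
```

>>> {"api": "drive_tool", "payload": {"plan": [{"gripper":1.5,"tx":0,"ty":0,"tz":2.3,"wx":0,"wy":0,"wz":0},{"gripper":1.5,"tx":0,"ty":0,"tz":4.5,"wx":0,"wy":0,"wz":0},{"gripper":1.5,"tx":0,"ty":0,"tz":4.5,"wx":0,"wy":0,"wz":0},{"gripper":1.5,"tx":0,"ty":0,"tz":4.5,"wx":0,"wy":0,"wz":0},{"gripper":1.5,"tx":0,"ty":0,"tz":4.5,"wx":0,"wy":0,"wz":0}]}}

```text
time_s: 4.03
tool_pos: [0.4906, -0.3034, 0.1615]
eef_rot: [-3.14, 0.001, 0.225]
contact_force: [0.1, 0.1, -1.2]
opening: 0.245
```

The wrist force shows the brush hanging free (-1.2 N) rather than pressing on the floor. I'll lower it gently to find contact.

>>> {"api": "drive_tool", "payload": {"plan": [{"gripper":1.5,"tx":0,"ty":0,"tz":0.3,"wx":0,"wy":0,"wz":0},{"gripper":1.5,"tx":0,"ty":0,"tz":0.3,"wx":0,"wy":0,"wz":0},{"gripper":1.5,"tx":0,"ty":0,"tz":0.3,"wx":0,"wy":0,"wz":0}]}}

```text
time_s: 4.28
tool_pos: [0.4909, -0.3037, 0.1593]
eef_rot: [-3.141, 0.0, 0.225]
contact_force: [0.4, 0.5, -1.6]
opening: 0.245
```

>>> {"api": "drive_tool", "payload": {"plan": [{"gripper":1.5,"tx":0,"ty":0,"tz":0.4,"wx":0,"wy":0,"wz":0},{"gripper":1.5,"tx":0,"ty":0,"tz":0.4,"wx":0,"wy":0,"wz":0},{"gripper":1.5,"tx":0,"ty":0,"tz":0.4,"wx":0,"wy":0,"wz":0},{"gripper":1.5,"tx":0,"ty":0,"tz":0.4,"wx":0,"wy":0,"wz":0}]}}

```text
time_s: 4.62
tool_pos: [0.4921, -0.3044, 0.1576]
eef_rot: [3.139, -0.002, 0.225]
contact_force: [-0.3, 0.5, 5.5]
opening: 0.247
```

```bash
python3 - <<'E'
from h import *
snap('side','s2')
def g(n):
    im=cv2.imread(f'pics/{n}.png'); m=cv2.inRange(cv2.cvtColor(im,cv2.COLOR_BGR2HSV),(45,100,60),(80,255,255)); m[:330]=0;m[400:]=0;m[:,:290]=0;m[:,350:]=0
    p=cv2.findNonZero(m); return cv2.boundingRect(p), p.mean((0,1))
for n in('side0','s1','s2'):print(n,g(n))
print('1cm up shifts head px',proj('side',(.491,-.303,.048)),proj('side',(.491,-.303,.058)))
print(observe()['contact_force'])
E
```

```text
side0 ((311, 352, 21, 16), array([321.93877551, 360.10714286]))
s1 ((311, 352, 21, 16), array([321.67942584, 360.28229665]))
s2 ((312, 352, 21, 16), array([322.30808081, 360.63131313]))
1cm up shifts head px [321.48885315 361.08703186] [321.54187717 358.45615142]
[-0.39111357  0.98727831  5.27967586]
```

The head is on the floor now. Contact starts near z = 0.158, so each "down" was within about 3 mm of the floor and each "up" was about 47 mm. Both strokes count, so the brush goes to the stand.

>>> {"api": "drive_tool", "payload": {"plan": [{"gripper":1.5,"tx":0,"ty":0,"tz":-3.5,"wx":0,"wy":0,"wz":0},{"gripper":1.5,"tx":0,"ty":0,"tz":-7,"wx":0,"wy":0,"wz":0},{"gripper":1.5,"tx":0,"ty":0,"tz":-10.5,"wx":0,"wy":0,"wz":0},{"gripper":1.5,"tx":0,"ty":0,"tz":-14,"wx":0,"wy":0,"wz":0},{"gripper":1.5,"tx":0,"ty":0,"tz":-14,"wx":0,"wy":0,"wz":0},{"gripper":1.5,"tx":0.5,"ty":-3,"tz":-14,"wx":0,"wy":0,"wz":0},{"gripper":1.5,"tx":1,"ty":-6.5,"tz":-14,"wx":0,"wy":0,"wz":0},{"gripper":1.5,"tx":1.4,"ty":-10,"tz":-14,"wx":0,"wy":0,"wz":0},{"gripper":1.5,"tx":1.8,"ty":-13.5,"tz":-14,"wx":0,"wy":0,"wz":0},{"gripper":1.5,"tx":2.1,"ty":-17,"tz":-14,"wx":0,"wy":0,"wz":0},{"gripper":1.5,"tx":2.3,"ty":-19.9,"tz":-14,"wx":0,"wy":0,"wz":0},{"gripper":1.5,"tx":2.3,"ty":-19.9,"tz":-14,"wx":0,"wy":0,"wz":0},{"gripper":1.5,"tx":2.3,"ty":-19.9,"tz":-14,"wx":0,"wy":0,"wz":0}]}}

```text
time_s: 5.75
tool_pos: [0.469, -0.1034, 0.2954]
eef_rot: [3.141, -0.001, 0.227]
contact_force: [1.3, -0.7, -1.3]
opening: 0.246
```

```bash
python3 - <<'E'
from h import *
a=snap('top','t3')['img'][200:360,300:480,::-1]; b=snap('side','s3')['img'][190:340,220:400,::-1]
cv2.imwrite('pics/c3.png',np.hstack([cv2.resize(a,(360,320)),cv2.resize(b,(384,320))]))
s=observe();print(s['opening'],s['tool_pos'],s['contact_force'])
E
```

```text
0.24698657891555423 [ 0.46920787 -0.10492048  0.29534541] [ 0.1328351  -0.54448229 -1.50989668]
```

View pics/c3.png

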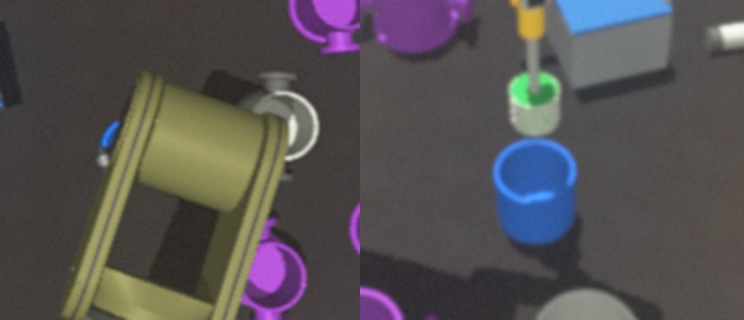

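The side crop shows the brush hanging upright directly over the blue cup (head at column 302, cup centre 301.7). I'll lower it next.

>>> {"api": "drive_tool", "payload": {"plan": [{"gripper":1.5,"tx":0,"ty":0,"tz":3,"wx":0,"wy":0,"wz":0},{"gripper":1.5,"tx":0,"ty":0,"tz":6,"wx":0,"wy":0,"wz":0},{"gripper":1.5,"tx":0,"ty":0,"tz":9,"wx":0,"wy":0,"wz":0},{"gripper":1.5,"tx":0,"ty":0,"tz":12,"wx":0,"wy":0,"wz":0},{"gripper":1.5,"tx":0,"ty":0,"tz":13,"wx":0,"wy":0,"wz":0},{"gripper":1.5,"tx":0,"ty":0,"tz":13.8,"wx":0,"wy":0,"wz":0},{"gripper":1.5,"tx":0,"ty":0,"tz":13.8,"wx":0,"wy":0,"wz":0},{"gripper":1.5,"tx":0,"ty":0,"tz":13.8,"wx":0,"wy":0,"wz":0}]}}

```text
time_s: 6.52
tool_pos: [0.4702, -0.1056, 0.1588]
eef_rot: [3.14, -0.002, 0.224]
contact_force: [-0.4, 0.2, -0.9]
opening: 0.247
```

>>> {"api": "drive_tool", "payload": {"plan": [{"gripper":1.5,"tx":0,"ty":0,"tz":0.3,"wx":0,"wy":0,"wz":0},{"gripper":1.5,"tx":0,"ty":0,"tz":0.3,"wx":0,"wy":0,"wz":0},{"gripper":1.5,"tx":0,"ty":0,"tz":0.3,"wx":0,"wy":0,"wz":0},{"gripper":8.5,"tx":0,"ty":0,"tz":0.3,"wx":0,"wy":0,"wz":0},{"gripper":8.5,"tx":0,"ty":0,"tz":0.3,"wx":0,"wy":0,"wz":0},{"gripper":8.5,"tx":0,"ty":0,"tz":0.3,"wx":0,"wy":0,"wz":0},{"gripper":8.5,"tx":0,"ty":0,"tz":0.3,"wx":0,"wy":0,"wz":0},{"gripper":8.5,"tx":0,"ty":0,"tz":0.3,"wx":0,"wy":0,"wz":0},{"gripper":8.5,"tx":0,"ty":0,"tz":0.3,"wx":0,"wy":0,"wz":0},{"gripper":8.5,"tx":0,"ty":0,"tz":0.3,"wx":0,"wy":0,"wz":0},{"gripper":8.5,"tx":0,"ty":0,"tz":-3,"wx":0,"wy":0,"wz":0},{"gripper":8.5,"tx":0,"ty":0,"tz":-6,"wx":0,"wy":0,"wz":0},{"gripper":8.5,"tx":0,"ty":0,"tz":-9,"wx":0,"wy":0,"wz":0},{"gripper":8.5,"tx":0,"ty":0,"tz":-11,"wx":0,"wy":0,"wz":0},{"gripper":8.5,"tx":0,"ty":0,"tz":-11,"wx":0,"wy":0,"wz":0}]}}

```text
time_s: 7.77
tool_pos: [0.4715, -0.1054, 0.2734]
eef_rot: [3.136, -0.008, 0.225]
contact_force: [0.2, 0.4, 0.8]
opening: 0.996
```

```bash
python3 - <<'E'
from h import *
s=observe();print(s['opening'],s['tool_pos'],s['contact_force'],s['joint_positions'])
# tab grip refine
u=np.array([np.cos(.2255),np.sin(.2255)])
c=np.array([.5593,.1601]);hinge=c+.06*u;g=hinge-.154*u;print('grip',g)
print('tab tip/near',pix('top',(272.2,268),.095))
print(rel([*g,.16]),rel([*g,.069]),'box yaw vs tool',.2255,s['eef_rot'])
im=snap('side','s4')['img'][160:340,220:420,::-1]; cv2.imwrite('pics/c4.png',cv2.resize(im,(600,540)))
E
```

```text
0.9962336998588001 [ 0.4714734  -0.1054188   0.27343042] [0.15904108 0.41907959 0.82197737] [-3.31155861e-01 -2.85779135e-01  1.96473356e+00  7.37353797e-06
  1.45274407e+00  1.01492995e+00]
grip [0.46767985 0.13908219]
tab tip/near [0.47987062 0.14179696 0.095     ]
[  4.98320562 -23.9788603   11.26045252] [  4.90669052 -24.02631341  20.36000711] box yaw vs tool 0.2255 [ 3.13637782 -0.00840835  0.22473161]
```

View pics/c4.png

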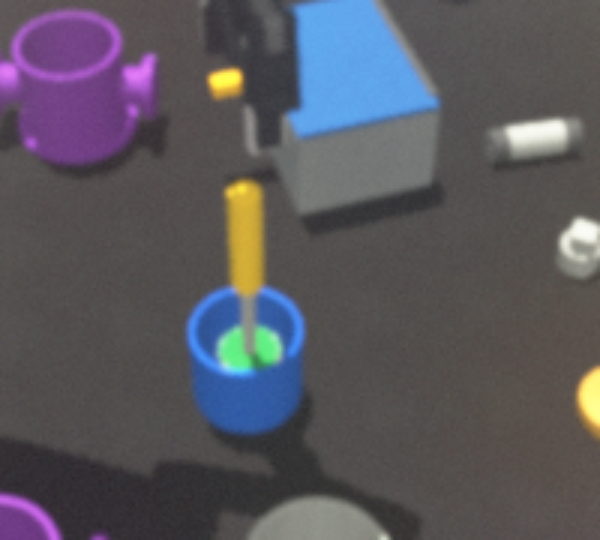

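The crop shows the brush standing upright and released in the blue cup, foot near the cup centre. Next is the tab.

>>> {"api": "drive_tool", "payload": {"plan": [{"gripper":8.5,"tx":0.8,"ty":-4,"tz":0,"wx":0,"wy":0,"wz":0},{"gripper":8.5,"tx":1.6,"ty":-8,"tz":0,"wx":0,"wy":0,"wz":0},{"gripper":8.5,"tx":2.4,"ty":-12,"tz":0,"wx":0,"wy":0,"wz":0},{"gripper":8.5,"tx":3.2,"ty":-15.5,"tz":1,"wx":0,"wy":0,"wz":0},{"gripper":8.5,"tx":4,"ty":-19,"tz":3,"wx":0,"wy":0,"wz":0},{"gripper":8.5,"tx":4.6,"ty":-22,"tz":5,"wx":0,"wy":0,"wz":0},{"gripper":8.5,"tx":5,"ty":-24,"tz":7,"wx":0,"wy":0,"wz":0},{"gripper":8.5,"tx":5,"ty":-24,"tz":8,"wx":0,"wy":0,"wz":0},{"gripper":8.5,"tx":5,"ty":-24,"tz":8,"wx":0,"wy":0,"wz":0},{"gripper":8.5,"tx":5,"ty":-24,"tz":8,"wx":0,"wy":0,"wz":0},{"gripper":8.5,"tx":5,"ty":-24,"tz":8,"wx":0,"wy":0,"wz":0}]}}

```text
time_s: 8.73
tool_pos: [0.4649, 0.1396, 0.1879]
eef_rot: [3.141, -0.001, 0.223]
contact_force: [-0.3, -0.3, -0.3]
opening: 0.99
```

```bash
python3 - <<'E'
from h import *
s=observe();print(s['opening'],s['tool_pos'],s['eef_rot'],s['contact_force'])
print(rel([.4677,.1391,.069]))
im=snap('side','s5')['img'][100:280,220:420,::-1]; cv2.imwrite('pics/c5.png',cv2.resize(im,(600,540)))
E
```

```text
0.9898545759754659 [0.4648703  0.13960024 0.18788231] [ 3.14127100e+00 -6.99355905e-04  2.23364789e-01] [-0.31362525 -0.33734488 -0.26011359]
[ 0.25654474  0.10763866 11.88844852]
```

View pics/c5.png

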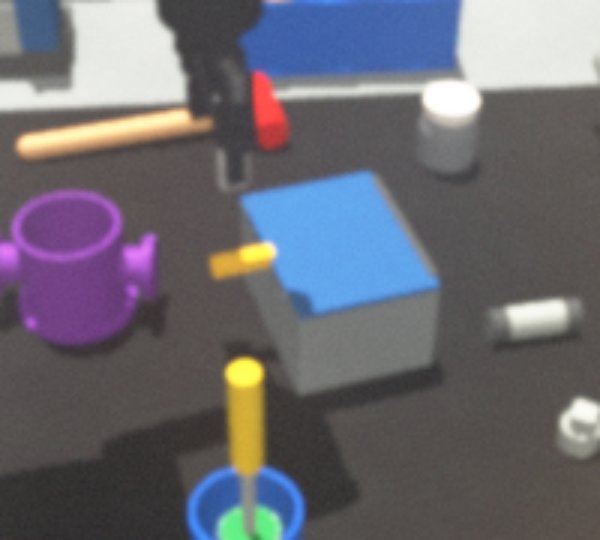

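The gripper is over the tab (around (243,260) in the crop), square to the box. I'll descend and pinch.

>>> {"api": "drive_tool", "payload": {"plan": [{"gripper":8.5,"tx":0.3,"ty":0.1,"tz":4,"wx":0,"wy":0,"wz":0},{"gripper":8.5,"tx":0.3,"ty":0.1,"tz":8,"wx":0,"wy":0,"wz":0},{"gripper":8.5,"tx":0.3,"ty":0.1,"tz":11.8,"wx":0,"wy":0,"wz":0},{"gripper":8.5,"tx":0.3,"ty":0.1,"tz":11.8,"wx":0,"wy":0,"wz":0},{"gripper":8.5,"tx":0.3,"ty":0.1,"tz":11.8,"wx":0,"wy":0,"wz":0},{"gripper":0.8,"tx":0.3,"ty":0.1,"tz":11.8,"wx":0,"wy":0,"wz":0},{"gripper":0.8,"tx":0.3,"ty":0.1,"tz":11.8,"wx":0,"wy":0,"wz":0},{"gripper":0.8,"tx":0.3,"ty":0.1,"tz":11.8,"wx":0,"wy":0,"wz":0},{"gripper":0.8,"tx":0.3,"ty":0.1,"tz":11.8,"wx":0,"wy":0,"wz":0},{"gripper":0.8,"tx":0.3,"ty":0.1,"tz":11.8,"wx":0,"wy":0,"wz":0},{"gripper":0.8,"tx":0.3,"ty":0.1,"tz":11.8,"wx":0,"wy":0,"wz":0},{"gripper":0.8,"tx":0.3,"ty":0.1,"tz":11.8,"wx":0,"wy":0,"wz":0},{"gripper":0.8,"tx":0.3,"ty":0.1,"tz":11.8,"wx":0,"wy":0,"wz":0}], "force": 30}}

```text
time_s: 9.87
tool_pos: [0.4684, 0.1392, 0.0704]
eef_rot: [3.139, -0.001, 0.226]
contact_force: [-1.1, -4.7, 4.8]
opening: 0.154
```

>>> {"api": "drive_tool", "payload": {"plan": [{"gripper":0.8,"tx":0.11,"ty":0,"tz":-1.54,"wx":0,"wy":0,"wz":0},{"gripper":0.8,"tx":0.37,"ty":0,"tz":-3.05,"wx":0,"wy":0,"wz":0},{"gripper":0.8,"tx":0.78,"ty":0,"tz":-4.54,"wx":0,"wy":0,"wz":0},{"gripper":0.8,"tx":1.33,"ty":0,"tz":-5.97,"wx":0,"wy":0,"wz":0},{"gripper":0.8,"tx":2.03,"ty":0,"tz":-7.35,"wx":0,"wy":0,"wz":0},{"gripper":0.8,"tx":2.86,"ty":0,"tz":-8.64,"wx":0,"wy":0,"wz":0}]}}

```text
time_s: 10.37
tool_pos: [0.4943, 0.1452, 0.1551]
eef_rot: [3.139, 0.004, 0.225]
contact_force: [0.7, -4.6, -5.0]
opening: 0.157
```

>>> {"api": "drive_tool", "payload": {"plan": [{"gripper":0.8,"tx":0.95,"ty":0,"tz":-1.21,"wx":0,"wy":0,"wz":0},{"gripper":0.8,"tx":2.02,"ty":0,"tz":-2.32,"wx":0,"wy":0,"wz":0},{"gripper":0.8,"tx":3.2,"ty":0,"tz":-3.31,"wx":0,"wy":0,"wz":0},{"gripper":0.8,"tx":4.47,"ty":0,"tz":-4.18,"wx":0,"wy":0,"wz":0},{"gripper":0.8,"tx":5.82,"ty":0,"tz":-4.92,"wx":0,"wy":0,"wz":0},{"gripper":0.8,"tx":7.24,"ty":0,"tz":-5.52,"wx":0,"wy":0,"wz":0},{"gripper":0.8,"tx":8.71,"ty":0,"tz":-5.98,"wx":0,"wy":0,"wz":0},{"gripper":0.8,"tx":10.22,"ty":0,"tz":-6.28,"wx":0,"wy":0,"wz":0},{"gripper":0.8,"tx":11.75,"ty":0,"tz":-6.44,"wx":0,"wy":0,"wz":0},{"gripper":0.8,"tx":13.29,"ty":0,"tz":-6.44,"wx":0,"wy":0,"wz":0},{"gripper":0.8,"tx":14.05,"ty":0,"tz":-6.38,"wx":0,"wy":0,"wz":0},{"gripper":0.8,"tx":14.05,"ty":0,"tz":-6.38,"wx":0,"wy":0,"wz":0},{"gripper":0.8,"tx":14.05,"ty":0,"tz":-6.38,"wx":0,"wy":0,"wz":0},{"gripper":0.8,"tx":14.05,"ty":0,"tz":-6.38,"wx":0,"wy":0,"wz":0}]}}

```text
time_s: 11.53
tool_pos: [0.633, 0.1777, 0.2205]
eef_rot: [3.141, -0.002, 0.225]
contact_force: [1.4, -1.7, 4.5]
opening: 0.157
```

>>> {"api": "drive_tool", "payload": {"plan": [{"gripper":8.5,"tx":0,"ty":0,"tz":0,"wx":0,"wy":0,"wz":0},{"gripper":8.5,"tx":0,"ty":0,"tz":0,"wx":0,"wy":0,"wz":0},{"gripper":8.5,"tx":0,"ty":0,"tz":0,"wx":0,"wy":0,"wz":0},{"gripper":8.5,"tx":0,"ty":0,"tz":0,"wx":0,"wy":0,"wz":0},{"gripper":8.5,"tx":0,"ty":0,"tz":0,"wx":0,"wy":0,"wz":0},{"gripper":8.5,"tx":0,"ty":0,"tz":0,"wx":0,"wy":0,"wz":0},{"gripper":8.5,"tx":0,"ty":0,"tz":-4,"wx":0,"wy":0,"wz":0},{"gripper":8.5,"tx":0,"ty":0,"tz":-8,"wx":0,"wy":0,"wz":0},{"gripper":8.5,"tx":0,"ty":0,"tz":-8,"wx":0,"wy":0,"wz":0},{"gripper":8.5,"tx":-4,"ty":0,"tz":-8,"wx":0,"wy":0,"wz":0},{"gripper":8.5,"tx":-8,"ty":0,"tz":-8,"wx":0,"wy":0,"wz":0},{"gripper":8.5,"tx":-12,"ty":0,"tz":-8,"wx":0,"wy":0,"wz":0},{"gripper":8.5,"tx":-16,"ty":0,"tz":-8,"wx":0,"wy":0,"wz":0},{"gripper":8.5,"tx":-20,"ty":0,"tz":-8,"wx":0,"wy":0,"wz":0},{"gripper":8.5,"tx":-20,"ty":0,"tz":-8,"wx":0,"wy":0,"wz":0}]}}

```text
time_s: 12.78
tool_pos: [0.4319, 0.1324, 0.2988]
eef_rot: [-3.141, 0.001, 0.225]
contact_force: [1.4, 0.5, 0.4]
opening: 0.998
```

```bash
python3 - <<'E'
from h import *
s=observe();print(s['opening'],s['tool_pos'],s['eef_rot'],s['contact_force'])
a=snap('top','t6')['img'][180:300,200:340,::-1]; b=snap('side','s6')['img'][110:260,240:420,::-1]
cv2.imwrite('pics/c6.png',np.hstack([cv2.resize(a,(420,360)),cv2.resize(b,(378,360))[:, :378]]))
u=np.array([np.cos(.2255),np.sin(.2255)]);c=np.array([.5593,.1601])-.008*u
print('screen',c,proj('top',[*c,.075]),proj('side',[*c,.075]))
E
```

```text
0.9982277106762097 [0.43193224 0.13243869 0.2988094 ] [-3.14148088e+00  1.12966872e-03  2.25076132e-01] [1.43201156 0.45708235 0.35020378]
screen [0.55150254 0.15831125] [267.32420138 241.12102599] [328.17998417 185.43211249]
```

View pics/c6.png

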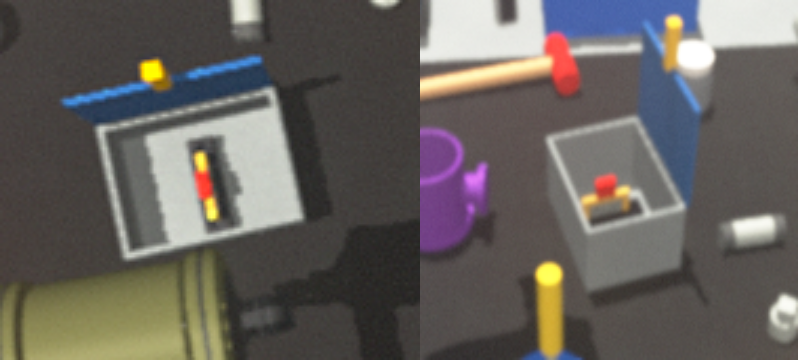

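The flap stands upright and the screen's red tab is at about (267.5,241.5) in the full top view, matching the predicted (267.3,241.1). The plate is aligned with the box x axis.

>>> {"api": "drive_tool", "payload": {"plan": [{"gripper":8.5,"tx":3.5,"ty":0.1,"tz":1,"wx":0,"wy":0,"wz":0},{"gripper":8.5,"tx":7,"ty":0.1,"tz":3,"wx":0,"wy":0,"wz":0},{"gripper":8.5,"tx":10,"ty":0.1,"tz":5,"wx":0,"wy":0,"wz":0},{"gripper":8.5,"tx":12.2,"ty":0.1,"tz":8,"wx":0,"wy":0,"wz":0},{"gripper":8.5,"tx":12.2,"ty":0.1,"tz":11,"wx":0,"wy":0,"wz":0},{"gripper":8.5,"tx":12.2,"ty":0.1,"tz":14,"wx":0,"wy":0,"wz":0},{"gripper":8.5,"tx":12.2,"ty":0.1,"tz":16,"wx":0,"wy":0,"wz":0},{"gripper":8.5,"tx":12.2,"ty":0.1,"tz":16,"wx":0,"wy":0,"wz":0},{"gripper":8.5,"tx":12.2,"ty":0.1,"tz":16,"wx":0,"wy":0,"wz":0}]}}

```text
time_s: 13.63
tool_pos: [0.5568, 0.1595, 0.138]
eef_rot: [-3.141, 0.003, 0.225]
contact_force: [0.0, 0.3, 0.1]
opening: 0.993
```

```bash
python3 - <<'E'
from h import *
print(observe()['tool_pos'],observe()['eef_rot'],rel([.5515,.1583,.045]))
E
```

```text
[0.55676564 0.15952922 0.13797186] [-3.14142703e+00  3.11498675e-03  2.24609894e-01] [-5.11752099e-01  4.09484687e-03  9.29882433e+00]
```

>>> {"api": "drive_tool", "payload": {"plan": [{"gripper":8.5,"tx":-0.4,"ty":0,"tz":3,"wx":0,"wy":0,"wz":0},{"gripper":8.5,"tx":-0.4,"ty":0,"tz":6,"wx":0,"wy":0,"wz":0},{"gripper":8.5,"tx":-0.4,"ty":0,"tz":8,"wx":0,"wy":0,"wz":0},{"gripper":8.5,"tx":-0.4,"ty":0,"tz":9.2,"wx":0,"wy":0,"wz":0},{"gripper":8.5,"tx":-0.4,"ty":0,"tz":9.2,"wx":0,"wy":0,"wz":0},{"gripper":8.5,"tx":-0.4,"ty":0,"tz":9.2,"wx":0,"wy":0,"wz":0}]}}

```text
time_s: 14.13
tool_pos: [0.5541, 0.1589, 0.049]
eef_rot: [3.142, -0.002, 0.225]
contact_force: [-0.5, -0.8, 0.7]
opening: 0.993
```

>>> {"api": "drive_tool", "payload": {"plan": [{"gripper":8.5,"tx":-0.2,"ty":0,"tz":0.3,"wx":0,"wy":0,"wz":0},{"gripper":8.5,"tx":-0.2,"ty":0,"tz":0.3,"wx":0,"wy":0,"wz":0},{"gripper":0.3,"tx":-0.2,"ty":0,"tz":0.3,"wx":0,"wy":0,"wz":0},{"gripper":0.3,"tx":-0.2,"ty":0,"tz":0.3,"wx":0,"wy":0,"wz":0},{"gripper":0.3,"tx":-0.2,"ty":0,"tz":0.3,"wx":0,"wy":0,"wz":0},{"gripper":0.3,"tx":-0.2,"ty":0,"tz":0.3,"wx":0,"wy":0,"wz":0},{"gripper":0.3,"tx":-0.2,"ty":0,"tz":0.3,"wx":0,"wy":0,"wz":0},{"gripper":0.3,"tx":-0.2,"ty":0,"tz":0.3,"wx":0,"wy":0,"wz":0},{"gripper":0.3,"tx":-0.2,"ty":0,"tz":0.3,"wx":0,"wy":0,"wz":0},{"gripper":0.3,"tx":-0.2,"ty":0,"tz":0.3,"wx":0,"wy":0,"wz":0},{"gripper":0.3,"tx":-0.2,"ty":0,"tz":0.3,"wx":0,"wy":0,"wz":0},{"gripper":0.3,"tx":-0.2,"ty":0,"tz":0.3,"wx":0,"wy":0,"wz":0}], "force": 50}}

```text
time_s: 15.13
tool_pos: [0.5509, 0.1582, 0.0447]
eef_rot: [-3.142, -0.0, 0.225]
contact_force: [0.5, 0.5, 1.0]
opening: 0.107
```

>>> {"api": "drive_tool", "payload": {"plan": [{"gripper":0.3,"tx":0,"ty":0,"tz":-2,"wx":0,"wy":0,"wz":0},{"gripper":0.3,"tx":0,"ty":0,"tz":-5,"wx":0,"wy":0,"wz":0},{"gripper":0.3,"tx":0,"ty":0,"tz":-8,"wx":0,"wy":0,"wz":0},{"gripper":0.3,"tx":0,"ty":0,"tz":-11,"wx":0,"wy":0,"wz":0},{"gripper":0.3,"tx":0,"ty":0,"tz":-14,"wx":0,"wy":0,"wz":0},{"gripper":0.3,"tx":0,"ty":0,"tz":-17,"wx":0,"wy":0,"wz":0},{"gripper":0.3,"tx":0,"ty":0,"tz":-20,"wx":0,"wy":0,"wz":0},{"gripper":0.3,"tx":0,"ty":0,"tz":-23,"wx":0,"wy":0,"wz":0},{"gripper":0.3,"tx":0,"ty":0,"tz":-25,"wx":0,"wy":0,"wz":0},{"gripper":0.3,"tx":0,"ty":0,"tz":-25,"wx":0,"wy":0,"wz":0},{"gripper":0.3,"tx":0,"ty":0,"tz":-25,"wx":0,"wy":0,"wz":0}]}}

```text
time_s: 16.05
tool_pos: [0.5511, 0.1582, 0.2954]
eef_rot: [3.141, -0.002, 0.225]
contact_force: [0.0, -0.1, -1.4]
opening: 0.109
```

```bash
python3 - <<'E'
from h import *
s=observe();print(s['opening'],s['tool_pos'],s['contact_force'],rel([.497,-.299,.295]))
E
```

```text
0.10860192236589192 [0.5510848  0.15823941 0.29543181] [ 0.01314    -0.14309593 -1.38244025] [-1.54609436e+01  4.33692436e+01  1.39836430e-02]
```

>>> {"api": "drive_tool", "payload": {"plan": [{"gripper":0.3,"tx":-0.6,"ty":1.5,"tz":0,"wx":0,"wy":0,"wz":0},{"gripper":0.3,"tx":-1.6,"ty":4.5,"tz":0,"wx":0,"wy":0,"wz":0},{"gripper":0.3,"tx":-2.7,"ty":7.5,"tz":0,"wx":0,"wy":0,"wz":0},{"gripper":0.3,"tx":-3.8,"ty":10.5,"tz":0,"wx":0,"wy":0,"wz":0},{"gripper":0.3,"tx":-4.8,"ty":13.5,"tz":0,"wx":0,"wy":0,"wz":0},{"gripper":0.3,"tx":-5.9,"ty":16.5,"tz":0,"wx":0,"wy":0,"wz":0},{"gripper":0.3,"tx":-7,"ty":19.5,"tz":0,"wx":0,"wy":0,"wz":0},{"gripper":0.3,"tx":-8,"ty":22.5,"tz":0,"wx":0,"wy":0,"wz":0},{"gripper":0.3,"tx":-9.1,"ty":25.5,"tz":0,"wx":0,"wy":0,"wz":0},{"gripper":0.3,"tx":-10.2,"ty":28.5,"tz":0,"wx":0,"wy":0,"wz":0},{"gripper":0.3,"tx":-11.2,"ty":31.5,"tz":0,"wx":0,"wy":0,"wz":0},{"gripper":0.3,"tx":-12.3,"ty":34.5,"tz":0,"wx":0,"wy":0,"wz":0},{"gripper":0.3,"tx":-13.4,"ty":37.5,"tz":0,"wx":0,"wy":0,"wz":0},{"gripper":0.3,"tx":-14.4,"ty":40.5,"tz":0,"wx":0,"wy":0,"wz":0},{"gripper":0.3,"tx":-15.2,"ty":42.5,"tz":0,"wx":0,"wy":0,"wz":0},{"gripper":0.3,"tx":-15.5,"ty":43.4,"tz":0,"wx":0,"wy":0,"wz":0},{"gripper":0.3,"tx":-15.5,"ty":43.4,"tz":0,"wx":0,"wy":0,"wz":0},{"gripper":0.3,"tx":-15.5,"ty":43.4,"tz":0,"wx":0,"wy":0,"wz":0}]}}

```text
time_s: 17.55
tool_pos: [0.4959, -0.2987, 0.2926]
eef_rot: [-3.139, 0.002, 0.224]
contact_force: [-0.1, 0.2, -0.3]
opening: 0.108
```

>>> {"api": "drive_tool", "payload": {"plan": [{"gripper":0.3,"tx":0,"ty":0,"tz":2,"wx":0,"wy":0,"wz":0},{"gripper":0.3,"tx":0,"ty":0,"tz":5,"wx":0,"wy":0,"wz":0},{"gripper":0.3,"tx":0,"ty":0,"tz":8,"wx":0,"wy":0,"wz":0},{"gripper":0.3,"tx":0,"ty":0,"tz":10.5,"wx":0,"wy":0,"wz":0},{"gripper":0.3,"tx":0,"ty":0,"tz":11.5,"wx":0,"wy":0,"wz":0},{"gripper":0.3,"tx":0,"ty":0,"tz":11.5,"wx":0,"wy":0,"wz":0},{"gripper":0.3,"tx":0,"ty":0,"tz":11.5,"wx":0,"wy":0,"wz":0},{"gripper":0.3,"tx":0,"ty":0,"tz":11.5,"wx":0,"wy":0,"wz":0}]}}

```text
time_s: 18.22
tool_pos: [0.4975, -0.2997, 0.1819]
eef_rot: [3.139, -0.002, 0.225]
contact_force: [0.0, 0.6, -0.3]
opening: 0.108
```

```bash
python3 - <<'E'
from h import *
s=observe();print(s['time_s'],s['opening'],s['tool_pos'],s['eef_rot'],s['contact_force'],abs(s['joint_vel']).max())
snap('top','t7');b=snap('side','s7')['img'][:,:,::-1]
cv2.imwrite('pics/c7.png',cv2.resize(b[100:440,180:480],(530,600)))
E
```

```text
18.2167 0.10769883163815169 [ 0.49754795 -0.2996629   0.18187889] [ 3.13899742e+00 -2.39325288e-03  2.25414986e-01] [ 0.01878312  0.56635344 -0.32014421] 0.015934646886722453
```

View pics/c7.png

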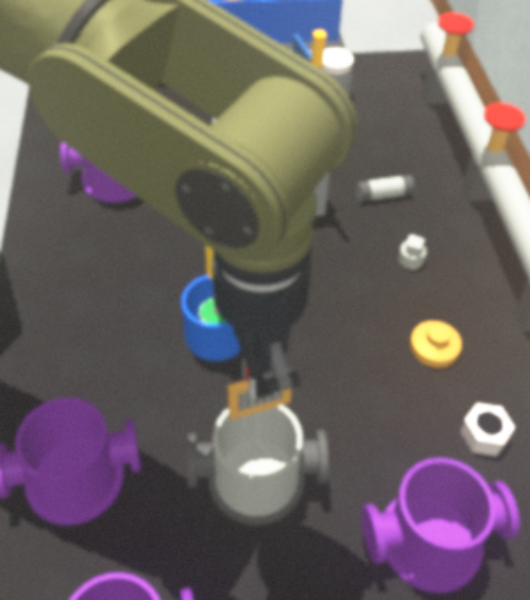

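View pics/t7.png

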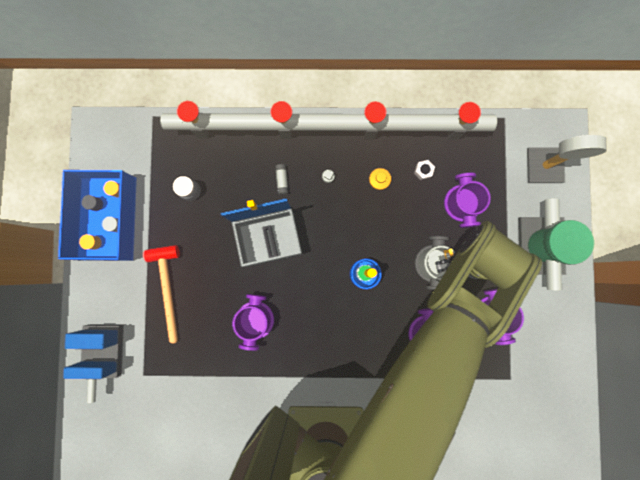

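The side crop shows the screen held upright over the pot mouth, with bottom corners at about (232,417) and (290,402). The top view shows the flap up, the slot empty, the brush upright in the cup (366,273) and the bystanders unmoved. I'll do one numeric check of the plate's pose, then hand in.

```bash
python3 - <<'E'
from h import *
u=np.array([np.cos(.2255),np.sin(.2255),0]);c=np.array([.4975,-.2997,.142])
for s in(-.03,.03):
    q=proj('side',c+s*u); print('pred corner in crop',(q-[180,100])*[530/300,600/340])
m=lambda n:cv2.imread(f'pics/{n}.png').astype(int)
for nm,x,y in(('cap',379,178),('plug',328,175),('nut',425,169),('nipple',281,179),('paste',184,187),('mallet',161,254),('mallet2',170,320)):
    d=abs(m('top0')-m('t7'))[y-15:y+15,x-15:x+15].max(2); print(nm,(d>60).sum())
B=(pix('top',(371.8,272.4),.208)); print('brush top',B,'stand .4678 -.1038')
print(hand_in())
E
```

```text
pred corner in crop [227.31992413 418.62898043]
pred corner in crop [286.84101006 401.36056884]
cap 0
plug 0
nut 0
nipple 0
paste 0
mallet 0
mallet2 0
brush top [ 0.47007184 -0.10499715  0.208     ] stand .4678 -.1038
the job is handed in; nothing more can be done
None
```

I did the whole job and handed it in at about 18 s of the 70 s allowed. No verdict was reported, so the results below are my own checks.

- **Scrubbing:** The brush made two strokes in the pot, rising about 47 mm each time. On both strokes down, the wrist force showed the head hanging about 2–3 mm above the floor instead of pressing on it. That is inside the 12 mm limit. After the second stroke I lowered it until it touched.
- **Brush in stand:** It stands upright and released in the blue stand, about 3 mm from the centre by camera.
- **Flap:** I swung it to a commanded 1.65 rad and the last picture shows it still upright. I did not measure the angle itself.
- **Screen plate:** It is held by its tab (opening about 9 mm) and upright. It is within about 1 mm of the measured pot centre, with its underside roughly 52 mm above the rim. Its bottom corners in the side picture matched the prediction to about 3 mm.
- **Force reading:** With the plate held still, the last wrist force was -0.3 N, against -1.4 N just after lifting it. The pictures show the plate still in the gripper and clear of the pot, so I took this as sensor noise.
- **Bystanders:** The patches I compared in the top view, covering all six, show no change from the start.

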